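# Probe the hidden terminal of the red-collared bushing

## Task

Take the yellow-handled spring-tipped test probe out of its stand and put its tip down the bore of the ceramic bushing with the red collar, in line with the bore, gently feeling for the hidden brass terminal at the bottom. Finish while still holding the probe there, steady and in line with the bore, with the spring tip pressed about half-way in. Do not touch the blue-collared bushing with the probe, never press hard, and leave the crystal, the tube and the knob puller where they are.

Things in the scene. Friction and masses are not known exactly. Their poses are not given: they have to be found in the camera images.
- probe_grip (a point): Loose test probe, 80 to 170 g, 165 mm long, upright in its stand, tip down. Point on its axis at mid-handle, where to grip; z axis from tip to handle end. Yellow round handle, 20 mm diameter, 40 mm above to 45 below this point; then black flange (28 diameter, 5 long), barrel (12, 28), steel nose (7, 33), brass plunger (4, 14 showing). The tip is 125 mm below this point, spring out.
- probe_tip (a point): The very end of the probe's brass spring plunger, on the probe's axis; moves with the plunger; z axis along the probe towards the handle.
- plunger (a joint): Spring plunger of the probe: 0 m fully out, 0.012 m fully pushed in. It starts to give at about 1 N and takes 0.4 N more for each mm (about 3.4 N half-way in, 5.8 N at the end of its travel, then it is solid).
- stand: Fixed black probe stand, 75 x 75 mm base on the slate shelf, 85 mm tall; origin at the centre of its underside, 12 mm above the desk. The probe's flange rests on its flat top (60 x 60 mm) and its barrel hangs in a 14 mm hole; the probe lifts straight up and its tip is clear after about 80 mm.
- red_bushing: White ceramic bushing, red collar round its rim: 38 mm across (collar 45), 40 tall, fixed on a grey sloped block (base 85 x 85 mm). Origin: centre of the bore's mouth, 89 mm above the desk; z axis out along the bore, leaning 20 degrees from vertical, roughly towards the robot (the yaw varies). Blind bore 16 mm wide. Target. A rigid brass terminal closes it at a hidden depth, 13 to 25 mm below the mouth.
- blue_bushing: White ceramic bushing, blue collar round its rim: 38 mm across (collar 45), 40 tall, fixed on a grey sloped block (base 85 x 85 mm). Origin: centre of the bore's mouth, 89 mm above the desk; z axis out along the bore, leaning 20 degrees from vertical, roughly towards the robot (the yaw varies). Blind bore 16 mm wide. Not to be touched. The two may stand in either place.
- crystal_center (a point): Brass frequency crystal standing on the slate, 36 x 18 x 42 mm tall. Loose bystander, leave it where it is. This point is its centre.
- tube_center (a point): Smoked glass rectifier tube standing on its black base, 34 mm diameter, 81 mm tall. Loose bystander, leave it where it is. This point is its centre.
- puller_center (a point): Steel knob puller lying on the slate, about 100 x 60 x 14 mm. Loose bystander, leave it where it is. This point is its centre.
Not all that is in view belongs to the job. There is more than one size of the part that bears probe_grip; the job needs the smallest.

How it is judged:
By the outcome, as a careful person would: the job done as asked, in the order asked, and still so for the second after the job is handed in, while the arm keeps its last pose, push and grip.
It also fails if it takes over 40 s, if anything falls off the work surface, if the arm or the gripper's body presses on something with over 40 N, if the wrist force passes 120 N, or if a joint passes its speed limit or range.

## Robot

A 6-joint arm with a two-finger parallel gripper is mounted at the origin on the work surface. World frame = base frame: x ahead of the robot, y to its left, z up, the work surface at z = 0. Lengths are in m, angles in rad, forces in N, time in s.
With the tool pointing down it reaches from about 0.35 to 0.85 m from the base axis. Payload 8.1 kg.
Tool frame: the origin (TCP) lies midway between the tips of the shut fingers; the grasp point (between the pads) lies 19 mm behind it (robot.grip_point_offset is the distance from the TCP to the grasp point, in m); z points along the fingers, y is the line along which they close (so a half turn about z gives the same grasp; the last joint's range is limited). The gripper opens to 93 mm and grips with 3 to 60 N. Pads are 15 mm wide; open, the fingers measure 128 mm over their backs; the gripper's body (75 mm by 188 mm) begins 65 mm behind the grasp point.
Start: joints at [1.047, 0.13, 1.488, -0, 1.523, -0.085], TCP at [0.255, 0.543, 0.219] pointing down, gripper open.
Joint ranges: [-2.96, 2.96], [-0.89, 2.26], [0.02, 2.5], [-1.34, 4.48], [0, 2.73], [-2.66, 2.66]. Speed limits (rad/s): [2.39, 2.39, 2.79, 3.14, 3.14, 3.14].

## Interface

Orientations are given as a rotation vector (axis times angle).
In Python, from plant import robot, read_camera, job gives the robot as it stands.
- The arm moves only by the shell command python3 -m inch 'ROWS' [FORCE]. ROWS is JSON, one flat list of numbers, 5 for each row, row after row: the shift along the world's x, y, z in mm, then the turn about the world's z in degrees, then the opening in per cent of the stroke, from 0 (shut) to 100 (fully open). In form: [dx, dy, dz, yaw, hand, dx, dy, dz, yaw, hand, ...]. A call has 1 to 10 rows; each row is the pose to reach, as a shift and turn from the pose commanded when the call began; what a row does not reach only later rows make up. A row lasts 1/12 s, in which the tool goes at most 41.7 mm and 7.16 degrees, less where a joint would pass 70% of its speed; a pose out of reach is approached as far as the arm can. A call with a gripper value outside its range is refused whole. The fingers move at their own pace and stop on an object; FORCE is the grip in N (left out, the last holds). Time passes only in rows, so rows that repeat a pose let the fingers close. It gives the time, the measured TCP pose, the force, the opening and the grip force at its end, in the units of the state.
- robot.read_state(): the state, without advancing time (a new reading comes with each control period).
- read_camera(name): name is "side" or "top"; returns a dict with "image" (384x512x3 uint8, blue, green, red), "K" (3x3 intrinsics, pixels), "D" ([k1, k2, p1, p2, k3] as OpenCV has them; the pictures are not rectified), "extrinsics" (4x4, takes a point from world to camera coordinates). Camera axes: x right, y down, z forward; pixel columns grow to the right and rows downward; lengths in m; the calibration is good to about 2 mm. A picture is of the moment at which its call begins. There is no depth.
- job.close_job(): hands the job in; it is judged then, once.
The state is a dict: "t": time; "q": joint angles; "dq": joint speeds; "joint_torque": joint torques, N m; "tool_pos": TCP position; "orientation": TCP orientation; "force": force on the tool from outside, world axes, zero at the start; "wrist_torque": the same for the moment, N m; "opening": finger opening in m; "gripper_force": force on a finger pad.
Only numpy, scipy, OpenCV 4.12 (cv2) and the standard library are available. Lean on these libraries where they do the work, as an engineer would, in place of code of your own. Each camera call takes 0.05 s, during which the arm holds its last target. There are 200 camera calls.

## Working session

There is one attempt and no reset: what is moved stays moved. The work goes in short steps, Python scripts to look and compute and a shell command to move; the robot and the scene stay as the last step left them, time stands still between calls to the robot, and variables do not carry over. Pictures are saved under pics/ and viewed, at most 11 in all, crops included, and the job is handed in when it is done.

```bash
mkdir -p pics
cat > h.py <<'E'
import numpy as np, cv2
from plant import robot, read_camera
def snap(n,f=None):
    c=read_camera(n)
    np.savez(f'{n}.npz',**{k:np.array(v) for k,v in c.items()})
    if f: cv2.imwrite(f'pics/{f}.png',c["image"])
    return c
def ray(c,uv):
    p=cv2.undistortPoints(np.array([[uv]],float),np.array(c["K"]),np.array(c["D"]))[0,0]
    E=np.array(c["extrinsics"]);R=E[:3,:3]
    return -R.T@E[:3,3], R.T@np.array([p[0],p[1],1])
def onz(c,uv,z):
    o,d=ray(c,uv);return o+d*(z-o[2])/d[2]
def proj(c,P):
    E=np.array(c["extrinsics"])
    return cv2.projectPoints(np.array(P,float).reshape(-1,3),cv2.Rodrigues(E[:3,:3])[0],E[:3,3],np.array(c["K"]),np.array(c["D"]))[0][:,0]
def tri(a,ua,b,ub):
    o1,d1=ray(a,ua);o2,d2=ray(b,ub)
    s=np.linalg.lstsq(np.c_[d1,-d2],o2-o1,rcond=None)[0]
    p,q=o1+s[0]*d1,o2+s[1]*d2
    return (p+q)/2,np.linalg.norm(p-q)
E
python3 - <<'E'
from h import *
a=snap("side","s1");b=snap("top","t1")
for c in(a,b): print(np.round(ray(c,(256,192)),3))
s=robot.read_state();print(s["t"],s["tool_pos"],s["orientation"],s["opening"],s["force"])
E
ls
```

```text
[[ 0.324 -0.91   0.637]
 [ 0.172  0.835 -0.523]]
[[ 0.266 -0.119  1.52 ]
 [ 0.174  0.014 -0.985]]
0.1 [0.25463639 0.54270316 0.21768215] [-6.83595337e-01 -3.06584875e+00  2.54595938e-03] 0.09281552151583536 [-0.109069    0.32667752 -0.62793287]
h.py
pics
side.npz
top.npz
```

View pics/s1.png

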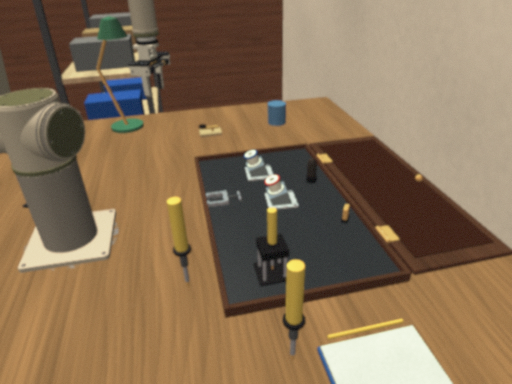

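View pics/t1.png

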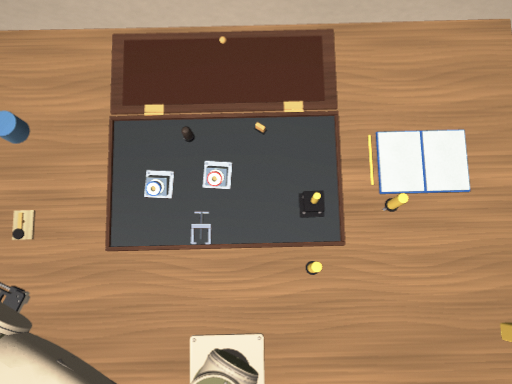

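The side view shows the stand probe's handle at about (272,225), the red bushing at (274,183) and the blue one at (253,158). In the top view the probe top is at (315,198), red is at (214,176) and blue is at (155,187). The two larger probes outside the tray are decoys.

Run:
```python
from h import *
a,b=[dict(np.load(n+'.npz')) for n in("side","top")]
def comp(c,m,x0,y0,x1,y1):
    z=np.zeros_like(m);z[y0:y1,x0:x1]=m[y0:y1,x0:x1];ys,xs=np.nonzero(z);return xs,ys
for n,c,pb,rb in(("side",a,(258,200,288,250),(255,168,300,212)),("top",b,(300,185,330,212),(198,156,236,192))):
    hsv=cv2.cvtColor(c["image"],cv2.COLOR_BGR2HSV)
    y=((hsv[...,0]>20)&(hsv[...,0]<35)&(hsv[...,1]>120)&(hsv[...,2]>60)).astype(np.uint8)
    xs,ys=comp(c,y,*pb);print(n,"yellow",len(xs),xs.min(),xs.max(),ys.min(),ys.max(),xs.mean(),ys.mean())
    r=(((hsv[...,0]<10)|(hsv[...,0]>170))&(hsv[...,1]>70)&(hsv[...,2]>70)).astype(np.uint8)
    xs,ys=comp(c,r,*rb);print(n,"red",len(xs),xs.min(),xs.max(),ys.min(),ys.max(),xs.mean(),ys.mean())
    if len(xs)>5: print(cv2.fitEllipse(np.c_[xs,ys].astype(np.float32)), cv2.minEnclosingCircle(np.c_[xs,ys].astype(np.float32)))
def cr(c,x,y,w=32):return cv2.resize(c["image"][y-24:y+24,x-w:x+w],(400,300),interpolation=cv2.INTER_CUBIC)
cv2.imwrite("pics/z1.png",np.vstack([np.hstack([cr(b,215,175),cr(b,315,202)]),np.hstack([cr(a,276,188),cr(a,272,228)])]))
```

```text
side yellow 354 267 277 208 244 271.5367231638418 226.00282485875707
side red 61 264 280 174 185 272.91803278688525 181.18032786885246
((271.7433776855469, 179.39781188964844), (9.304795265197754, 16.519067764282227), 66.29981994628906) ((272.0, 180.0), 8.944372177124023)
top yellow 73 311 320 192 203 315.3424657534247 197.3835616438356
top red 57 207 221 171 185 214.43859649122808 177.64912280701753
((213.96826171875, 178.34481811523438), (13.911616325378418, 14.51071834564209), 100.40618133544922) ((214.0, 178.5), 7.826338291168213)
```

View pics/z1.png

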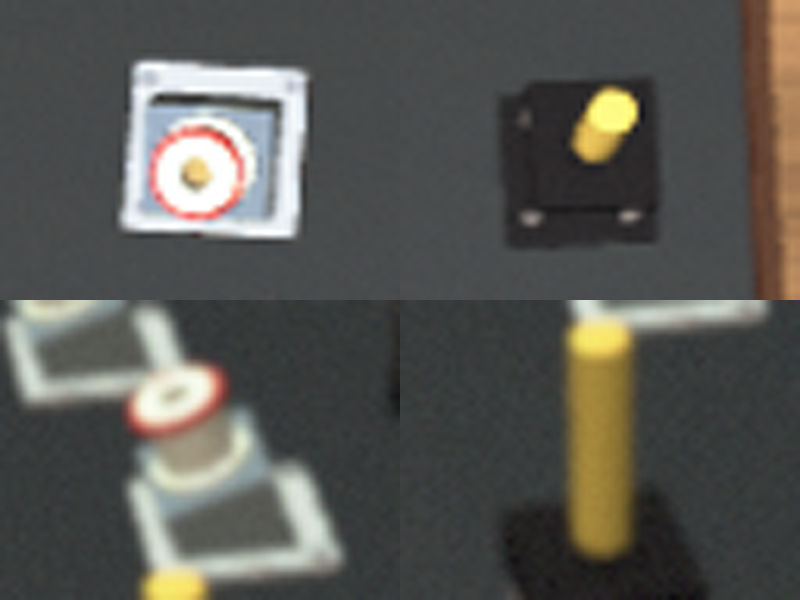

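The bore mouths, the probe's top disc and the red base plate's corners are all clear in the crops. Red mouth: top (214,178.2), side (271.8,179.3). Handle top: top (316.4,195.1), side (271.5,209.9).

Run:
```python
from h import *
from scipy.spatial.transform import Rotation as Rn
a,b=[dict(np.load(n+'.npz')) for n in("side","top")]
for nm,ub,ua,z in(("red",(214,178.2),(271.8,179.3),.089),("probe top",(316.4,195.1),(271.5,209.9),.187)):
    print(nm,tri(b,ub,a,ua),"top@z",onz(b,ub,z),"side@z",onz(a,ua,z))
m=np.array([(135,62),(307,70),(297,240),(122,233)])/6.25+[182.5,150.5]
g=np.array([onz(b,u,.016) for u in m]);print(g)
print("centre",g.mean(0),"edges",[np.round(np.linalg.norm(g[i]-g[i-1]),4) for i in range(4)])
e=(g[3]-g[0])+(g[2]-g[1]);print("lean az deg",np.degrees(np.arctan2(e[1],e[0])), "other",np.degrees(np.arctan2(*((g[0]-g[1])+(g[3]-g[2]))[1::-1])))
# yaw from side-view base too
s=robot.read_state();R=Rn.from_rotvec(s["orientation"]).as_matrix();print(R.round(4))
print(np.degrees(np.arctan2(R[1,1],R[0,1])))
```

```text
red (array([0.56341151, 0.02480899, 0.0875011 ]), np.float64(0.0003122400156785605)) top@z [0.56325805 0.02463952 0.089     ] side@z [0.56259464 0.02223297 0.089     ]
probe top (array([ 0.48844417, -0.26560245,  0.18565714]), np.float64(0.0010565784319395068)) top@z [ 0.48875115 -0.26553129  0.187     ] side@z [ 0.48740711 -0.26758493  0.187     ]
[[ 0.63599137  0.06257565  0.016     ]
 [ 0.62977925 -0.02351311  0.016     ]
 [ 0.54335582 -0.01743266  0.016     ]
 [ 0.54900848  0.06932945  0.016     ]]
centre [0.58953373 0.02273983 0.016     ] edges [np.float64(0.0872), np.float64(0.0863), np.float64(0.0866), np.float64(0.0869)]
lean az deg 175.76711052616344 other 86.07328066294119
[[-9.053e-01  4.248e-01 -8.000e-04]
 [ 4.248e-01  9.053e-01 -1.500e-03]
 [ 1.000e-04 -1.700e-03 -1.000e+00]]
64.86063710014875
```

```bash
python3 -m inch '[234,-809,15,21,100,234,-809,15,21,100,234,-809,15,21,100,234,-809,15,21,100,234,-809,15,21,100,234,-809,15,21,100,234,-809,15,21,100,234,-809,15,21,100,234,-809,15,21,100,234,-809,15,21,100]'
```

```text
t: 0.93
tool_pos: [0.3704, 0.1412, 0.2259]
orientation: [0.113, 3.139, 0.0]
force: [0.4, 0.4, 0.7]
opening: 0.0927
gripper_force: 0.0
```

```bash
python3 -m inch '[118,-408,0,0,100,118,-408,0,0,100,118,-408,0,0,100,118,-408,0,0,100,118,-408,0,0,100,118,-408,0,0,100,118,-408,0,0,100,118,-408,0,0,100,118,-408,0,0,100,118,-408,0,0,100]'; python3 -m inch '[118,-408,0,0,100,0,0,0,0,100,0,0,0,0,100]'
python3 - <<'E'
from h import *
a=snap("side");b=snap("top","t2")
s=robot.read_state();print(s["tool_pos"])
def cr(c,x,y,w=48):return cv2.resize(c["image"][y-36:y+36,x-w:x+w],(400,300),interpolation=cv2.INTER_CUBIC)
cv2.imwrite("pics/z2.png",np.hstack([cr(b,315,200),cr(a,272,215)]))
E
```

```text
t: 1.77
tool_pos: [0.4863, -0.2594, 0.2255]
orientation: [-0.114, -3.139, -0.001]
force: [0.1, 1.5, -0.4]
opening: 0.0934
gripper_force: 0.0
t: 2.02
tool_pos: [0.4825, -0.2548, 0.2163]
orientation: [-0.119, -3.123, -0.018]
force: [-0.8, 1.4, -0.3]
opening: 0.0929
gripper_force: 0.0
[ 0.4854129  -0.25665116  0.22319976]
```

View pics/z2.png

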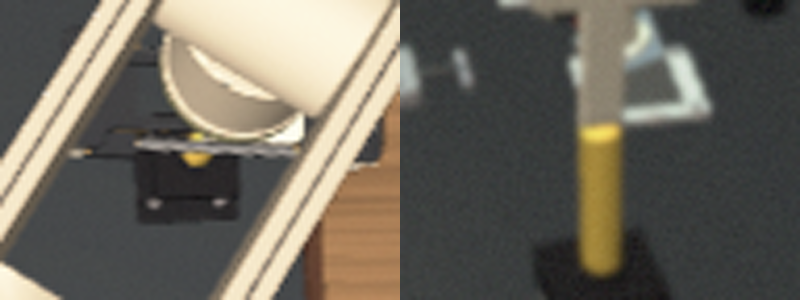

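The fingers straddle the handle top, seen at crop (195,148) in the top view and (600,132) in the side view. The arm is still settling, so I hold briefly.

```bash
python3 -m inch '[0,0,0,0,100,0,0,0,0,100,0,0,0,0,100]'
```

```text
t: 2.37
tool_pos: [0.4871, -0.2575, 0.2282]
orientation: [0.112, 3.136, -0.003]
force: [-0.2, 0.2, 0.4]
opening: 0.093
gripper_force: 0.0
```

```bash
python3 -m inch '[1,-8,0,0,100,1,-8,-25,0,100,1,-8,-50,0,100,1,-8,-75,0,100,1,-8,-99,0,100,1,-8,-99,0,100,1,-8,-99,0,100]'
```

```text
t: 2.95
tool_pos: [0.4866, -0.2651, 0.1266]
orientation: [-0.113, -3.138, -0.001]
force: [-0.7, -0.9, 0.0]
opening: 0.093
gripper_force: 0.0
```

```bash
python3 -m inch '[2,-1,1,0,100,2,-1,1,0,0,2,-1,1,0,0,2,-1,1,0,0,2,-1,1,0,0,2,-1,1,0,0,2,-1,1,0,0,2,-1,1,0,0,2,-1,1,0,0,2,-1,1,0,0]' 15
```

```text
t: 3.78
tool_pos: [0.4893, -0.2662, 0.128]
orientation: [-0.113, -3.139, -0.0]
force: [0.8, -1.1, -0.2]
opening: 0.0376
gripper_force: 0.0
```

```bash
python3 -m inch '[0,0,0,0,0,0,0,0,0,0,0,0,0,0,0,0,0,0,0,0,0,0,0,0,0,0,0,0,0,0]' 15
```

```text
t: 4.28
tool_pos: [0.4893, -0.2662, 0.128]
orientation: [-0.113, -3.139, -0.0]
force: [0.5, 0.4, -1.4]
opening: 0.02
gripper_force: 15.0
```

```bash
python3 -m inch '[0,0,15,0,0,0,0,35,0,0,0,0,50,0,0,0,0,50,0,0,0,0,50,0,0]'; python3 -m inch '[-8,1,0,0,0,-16,1,0,0,0,-24,2,0,0,0,-32,2,0,0,0,-40,3,0,0,0,-40,3,0,0,0,-40,3,0,0,0]'
python3 - <<'E'
from h import *
a=snap("side");b=snap("top")
s=robot.read_state();print(s["tool_pos"])
def cr(c,x,y,w=48):return cv2.resize(c["image"][y-36:y+36,x-w:x+w],(400,300),interpolation=cv2.INTER_CUBIC)
cv2.imwrite("pics/z3.png",np.hstack([cr(b,315,205),cr(a,268,215)]))
E
```

```text
t: 4.7
tool_pos: [0.4899, -0.2666, 0.1786]
orientation: [0.113, 3.138, -0.002]
force: [0.5, -0.1, -2.1]
opening: 0.0195
gripper_force: 15.0
t: 5.28
tool_pos: [0.4485, -0.2633, 0.178]
orientation: [-0.115, -3.139, 0.0]
force: [0.0, -0.1, -0.8]
opening: 0.0198
gripper_force: 15.0
[ 0.44909673 -0.26329088  0.17806048]
```

View pics/z3.png

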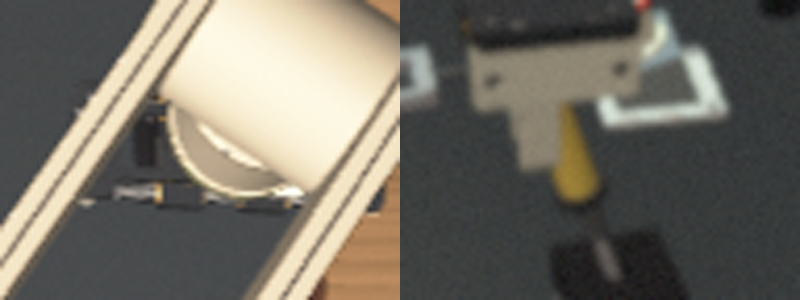

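The side crop shows the probe pivoted about 20° in the fingers, with its handle leaning towards the robot and its nose in the stand hole. I'll withdraw it along its axis and grip harder.

```bash
python3 -m inch '[-4,0,11,0,0,-9,0,24,0,0,-14,1,38,0,0,-14,40,40,0,0,-14,80,40,0,0,-14,100,40,0,0,-14,100,40,0,0,-14,100,40,0,0,-14,100,40,0,0]' 40
python3 - <<'E'
from h import *
a=snap("side");b=snap("top")
s=robot.read_state();print(s["tool_pos"]);g=np.array(s["tool_pos"])+[0,0,.019]
d=np.array([-np.sin(np.radians(20))*.9975,.024,np.cos(np.radians(20))])
P=[g,g-d*.045,g-d*.125];print(proj(a,P),proj(b,P))
x,y=proj(a,g-d*.08)[0].astype(int);print(x,y)
cv2.imwrite("pics/z4.png",cv2.resize(a["image"][y-30:y+30,x-40:x+40],(800,600),interpolation=cv2.INTER_CUBIC))
E
```

```text
t: 6.13
tool_pos: [0.4356, -0.1637, 0.2187]
orientation: [0.113, 3.139, -0.001]
force: [-1.1, 0.5, -1.3]
opening: 0.0195
gripper_force: 40.0
[ 0.43539808 -0.16406021  0.21832071]
[[236.63510275 168.6479671 ]
 [244.39010475 184.57442057]
 [257.18599934 210.8439362 ]] [[280.53433154 212.87727489]
 [280.28240989 209.30842992]
 [279.87352659 203.51511529]]
250 196
```

View pics/z4.png

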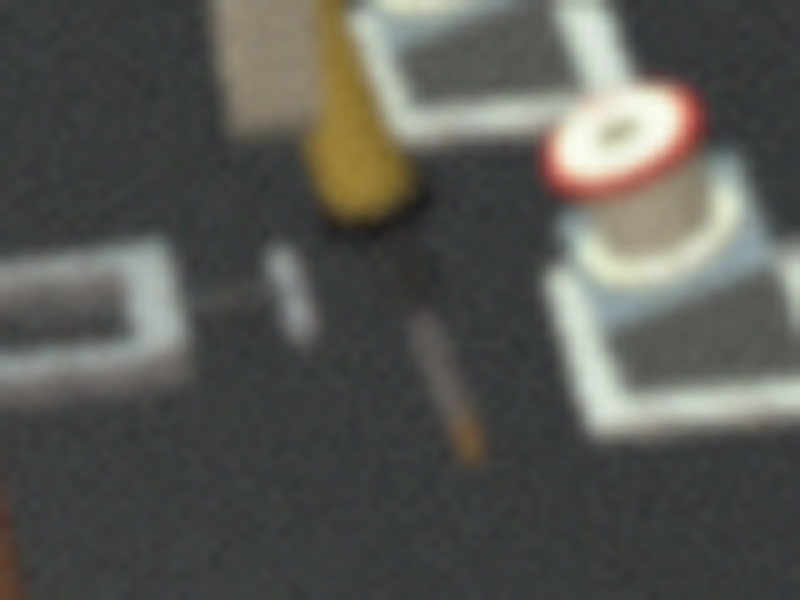

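Tip at side (257.2,211.8), nose top at (251.7,197.2). That is within 1 px of the 20° prediction.

Run:
```python
from h import *
a=dict(np.load("side.npz"))
g=np.array([.4355,-.1638,.2374])
n=np.array([.07,.9975,0])
def hit(uv):
    o,d=ray(a,uv);return o+d*(n@(g-o))/(n@d)
t=hit((257.2,211.8));m=hit((251.7,197.2))
h=np.array([-.9975,.07,0])
for p,q in((g,t),(m,t),(g,m)):
    v=p-q;print(np.degrees(np.arctan2(v@h,v[2])),np.linalg.norm(v))
print(t,m)
for th in(17,18,19,20,21,22):
    d=h*np.sin(np.radians(th))+[0,0,np.cos(np.radians(th))];print(th,proj(a,[g-d*.125,g-d*.078]).round(1).tolist())
```

```text
19.503756594047648 0.12780158212507267
15.57532136490032 0.04398498870377311
21.560278078067046 0.08397403885601903
[ 0.47806604 -0.16678709  0.11693235] [ 0.46628431 -0.1659603   0.159302  ]
17 [[254.6, 211.7], [248.2, 196.3]]
18 [[255.5, 211.4], [248.7, 196.1]]
19 [[256.4, 211.1], [249.3, 195.8]]
20 [[257.2, 210.7], [249.8, 195.6]]
21 [[258.0, 210.4], [250.4, 195.4]]
22 [[258.9, 210.0], [250.9, 195.2]]
```

```bash
cat >> h.py <<'E'
def rowline(c,r0,r1,x0,slope,w=4):
    G=c["image"].astype(float);out=[]
    for r in range(r0,r1):
        xc=x0+slope*(r-r0);l=int(round(xc))-w;xs=np.arange(l,l+2*w+1)
        v=np.abs(G[r,xs]-np.median(G[r,np.r_[l-4:l,l+2*w+1:l+2*w+5]],axis=0)).sum(1)
        v=np.clip(v-15,0,None);out.append((r,(v*xs).sum()/max(v.sum(),1e-6),v.sum()))
    return np.array(out)
E
python3 - <<'E'
from h import *
a=dict(np.load("side.npz"))
o=rowline(a,199,212,252.3,.4);print(o.round(2).tolist())
print(np.polyfit(o[:,0],o[:,1],1,w=np.sqrt(o[:,2])))
hsv=cv2.cvtColor(a["image"],cv2.COLOR_BGR2HSV)
y=(hsv[...,0]>18)&(hsv[...,0]<35)&(hsv[...,1]>110)
for r in range(166,189):
    xs=np.nonzero(y[r,236:258])[0]+236
    print(r,xs.min() if len(xs) else 0,xs.max() if len(xs) else 0,end='; ')
g=np.array([.4355,-.1638,.2374]);h=np.array([-.9975,.07,0])
for th in(16,18,20,22):
    d=h*np.sin(np.radians(th))+[0,0,np.cos(np.radians(th))];e=-h*np.cos(np.radians(th))+[0,0,np.sin(np.radians(th))]
    p=proj(a,[g-d*.083,g-d*.125,g-d*.01+e*.01,g-d*.04+e*.01]);print('\n',th,(p[1]-p[0])[0]/(p[1]-p[0])[1],(p[3]-p[2])[0]/(p[3]-p[2])[1],p[2:].round(1).tolist())
E
```

```text
[[199.0, 252.31, 244.5], [200.0, 252.65, 227.5], [201.0, 252.86, 262.0], [202.0, 253.15, 250.5], [203.0, 253.68, 247.0], [204.0, 254.07, 258.0], [205.0, 254.47, 295.0], [206.0, 254.9, 267.0], [207.0, 255.21, 238.0], [208.0, 255.6, 193.0], [209.0, 256.02, 170.5], [210.0, 256.42, 147.0], [211.0, 256.56, 104.0]]
[  0.37665362 177.24290773]
166 242 243; 167 242 243; 168 242 243; 169 242 243; 170 242 244; 171 242 244; 172 242 245; 173 242 245; 174 242 245; 175 242 246; 176 242 246; 177 242 247; 178 242 247; 179 241 247; 180 241 248; 181 241 249; 182 241 250; 183 241 250; 184 242 250; 185 242 250; 186 242 249; 187 243 247; 188 0 0; 
 16 0.39343268166452944 0.38507437763099234 [[242.4, 170.8], [246.6, 181.7]]

 18 0.43950987953562465 0.4309483611121763 [[242.5, 170.6], [247.1, 181.4]]

 20 0.487039517576031 0.4782551669097317 [[242.6, 170.4], [247.7, 181.0]]

 22 0.5362128549751732 0.5271841407404055 [[242.7, 170.2], [248.2, 180.7]]
```

```bash
cat >> h.py <<'E'
def avg(n,k=8):
    L=[read_camera(n) for _ in range(k)];c=L[0];c["image"]=np.mean([x["image"] for x in L],0)
    np.savez(f'{n}.npz',**{q:np.array(v) for q,v in c.items()});return c
E
python3 - <<'E'
from h import *
a=avg("side");s=robot.read_state();print(s["t"],s["tool_pos"])
for r in range(168,186,2): print(r,(a["image"][r,236:256,2]-a["image"][r,236:256,0]).round().astype(int).tolist())
for r in range(196,214,2): print(r,a["image"][r,244:264].sum(1).round().astype(int).tolist())
E
```

```text
6.6333 [ 0.43532718 -0.16345498  0.21796409]
168 [27, 27, 27, 27, 34, 50, 71, 72, 41, 15, 5, -2, -9, -12, -9, -7, -8, -6, -6, -4]
170 [26, 27, 27, 27, 33, 50, 72, 82, 66, 34, 13, 1, -6, -10, -8, -5, -2, 0, 2, 2]
172 [27, 28, 26, 28, 32, 48, 71, 86, 82, 59, 28, 11, 3, 2, 3, 4, 3, 4, 4, 4]
174 [27, 27, 26, 27, 30, 46, 72, 88, 90, 80, 51, 23, 8, 3, 3, 2, 3, 3, 3, 4]
176 [27, 26, 26, 27, 29, 43, 68, 88, 93, 89, 74, 41, 17, 7, 2, 2, 2, 2, 3, 2]
178 [22, 22, 22, 22, 29, 47, 76, 93, 96, 93, 87, 66, 34, 14, 8, 6, 6, 7, 8, 7]
180 [7, 6, 6, 18, 44, 73, 91, 98, 98, 96, 91, 83, 64, 39, 20, 11, 9, 9, 8, 8]
182 [-3, -2, -1, 6, 33, 68, 90, 98, 99, 96, 94, 90, 84, 71, 46, 19, 3, -1, -3, -2]
184 [-2, -4, -2, 0, 10, 40, 74, 93, 98, 98, 97, 92, 86, 73, 50, 22, 4, -2, -3, -3]
196 [172, 174, 172, 167, 165, 165, 167, 166, 163, 162, 164, 175, 172, 172, 173, 172, 175, 172, 175, 190]
198 [176, 173, 177, 174, 172, 177, 202, 233, 241, 218, 192, 178, 172, 169, 177, 173, 172, 174, 176, 178]
200 [175, 173, 176, 175, 175, 179, 199, 240, 268, 258, 222, 192, 177, 173, 177, 173, 174, 171, 170, 174]
202 [176, 177, 175, 174, 172, 178, 184, 213, 255, 274, 253, 216, 183, 172, 172, 171, 172, 171, 172, 170]
204 [179, 174, 176, 174, 174, 175, 177, 186, 220, 258, 269, 240, 204, 182, 170, 172, 169, 172, 174, 172]
206 [176, 177, 178, 173, 180, 175, 176, 178, 189, 230, 264, 266, 240, 200, 178, 173, 172, 172, 173, 173]
208 [177, 178, 179, 178, 176, 176, 174, 178, 178, 195, 238, 267, 258, 221, 183, 179, 173, 171, 169, 173]
210 [173, 175, 176, 174, 174, 176, 177, 175, 174, 176, 194, 229, 252, 236, 202, 182, 172, 173, 172, 171]
212 [175, 180, 176, 177, 172, 176, 178, 176, 181, 177, 174, 190, 212, 212, 195, 179, 175, 172, 171, 174]
```

Averaged profiles put the actual tilt at about 16°, so it needs roughly 4° more. I'll go back into the stand hole and lever further.

```bash
python3 -m inch '[10,-40,0,0,0,10,-80,0,0,0,10,-100,0,0,0,10,-100,0,0,0,10,-100,0,0,0,14,-100,-13,0,0,18,-100,-26,0,0,22,-100,-40,0,0,22,-100,-40,0,0,22,-100,-40,0,0]' 15; python3 -m inch '[-4,0,0,0,0,-8,0,0,0,0,-12,1,0,0,0,-16,1,0,0,0,-16,1,0,0,0,-16,1,0,0,0]'
python3 - <<'E'
from h import *
a=avg("side");s=robot.read_state();print(s["t"],s["tool_pos"],s["force"])
g=np.array(s["tool_pos"])+[0,0,.019];h=np.array([-.9975,.07,0])
cv2.imwrite("pics/z5.png",cv2.resize(a["image"][180:240,230:310].astype(np.uint8),(800,600),interpolation=cv2.INTER_CUBIC))
d=h*.276+[0,0,.961];print(proj(a,[g,g-d*.045]))
E
```

```text
t: 7.47
tool_pos: [0.4569, -0.2615, 0.176]
orientation: [-0.111, -3.137, -0.003]
force: [0.5, -0.5, -1.1]
opening: 0.0195
gripper_force: 15.0
t: 7.97
tool_pos: [0.4413, -0.2624, 0.1787]
orientation: [0.114, 3.139, -0.001]
force: [0.6, 0.1, 1.1]
opening: 0.0196
gripper_force: 15.0
8.3667 [ 0.44152338 -0.26240803  0.17837635] [-0.35025807  0.18481718  3.42220365]
[[249.04948207 207.52942565]
 [255.63096522 224.00728138]]
```

View pics/z5.png

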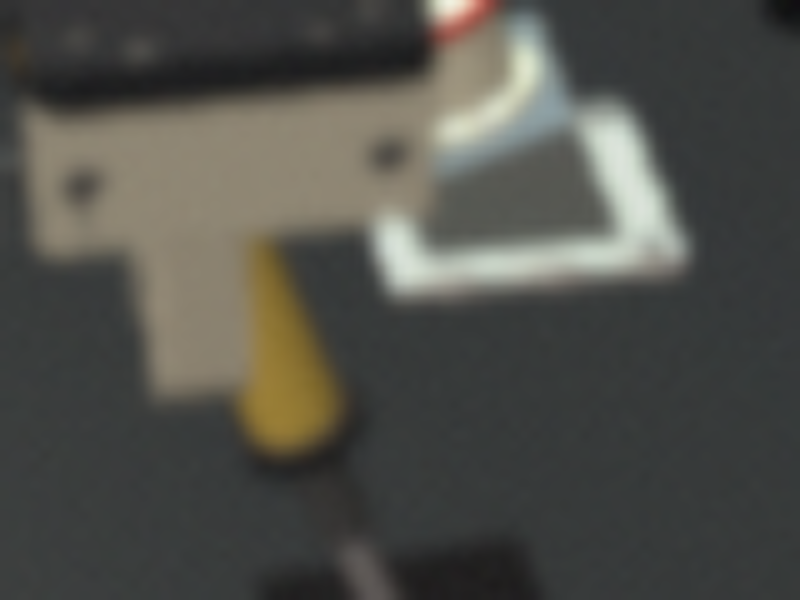

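The side crop shows the nose still in the stand mouth at about (350,560). The handle's right edge runs (275,240)→(340,380), steeper than before.

```bash
cat >> h.py <<'E'
H=np.array([-.9975,.07,0])
def hedge(a,g,r0,r1,x0,x1,thr=45):
    o=[]
    for r in range(r0,r1):
        v=a["image"][r,x0:x1,2].astype(float)-a["image"][r,x0:x1,0]
        i=[k for k in range(len(v)-1) if v[k]>=thr>v[k+1]]
        if i: k=i[-1];o.append((r,x0+k+(v[k]-thr)/(v[k]-v[k+1])))
    o=np.array(o);m=np.polyfit(o[:,0],o[:,1],1);print(o.round(1).tolist(),m)
    S=[];T=np.arange(10,28)
    for th in T:
        d=H*np.sin(np.radians(th))+[0,0,np.cos(np.radians(th))];e=-H*np.cos(np.radians(th))+[0,0,np.sin(np.radians(th))]
        p=proj(a,[g-d*.01+e*.01,g-d*.04+e*.01]);S.append((p[1]-p[0])[0]/(p[1]-p[0])[1])
    print("tilt",np.interp(m[0],S,T))
E
python3 - <<'E'
from h import *
a=dict(np.load("side.npz"));g=np.array([.4415,-.2624,.1974])
hedge(a,g,206,218,256,270)
o=rowline(a,233,238,264.6,.43,3);print(o.round(2).tolist())
for r in range(230,240): print(r,a["image"][r,258:278].sum(1).round().astype(int).tolist())
E
```

```text
[[206.0, 257.5], [207.0, 258.0], [208.0, 258.4], [209.0, 258.8], [210.0, 259.3], [211.0, 259.8], [212.0, 260.2], [213.0, 260.6], [214.0, 261.0], [215.0, 261.4], [216.0, 261.9], [217.0, 262.4]] [  0.43645573 167.62807737]
tilt 17.916819588213993
[[233.0, 0.0, 0.0], [234.0, 265.24, 101.75], [235.0, 265.21, 271.75], [236.0, 265.55, 434.75], [237.0, 266.08, 524.56]]
230 [178, 173, 164, 160, 162, 154, 150, 144, 152, 165, 168, 179, 178, 171, 179, 178, 174, 170, 172, 172]
231 [177, 175, 166, 164, 163, 160, 154, 144, 148, 161, 171, 176, 174, 180, 176, 173, 173, 175, 175, 171]
232 [174, 177, 169, 165, 163, 159, 162, 150, 154, 164, 170, 176, 173, 174, 172, 173, 174, 174, 175, 174]
233 [174, 173, 173, 168, 165, 167, 176, 174, 177, 169, 170, 176, 175, 172, 171, 170, 166, 165, 163, 156]
234 [178, 180, 172, 167, 173, 179, 203, 221, 211, 189, 172, 164, 162, 156, 152, 149, 150, 139, 136, 134]
235 [174, 174, 171, 166, 167, 187, 231, 257, 248, 206, 169, 147, 138, 137, 127, 122, 117, 110, 115, 104]
236 [159, 151, 150, 154, 147, 171, 220, 259, 267, 228, 173, 127, 117, 108, 105, 100, 99, 97, 96, 96]
237 [132, 131, 125, 126, 119, 132, 188, 246, 267, 250, 194, 141, 106, 98, 98, 93, 98, 98, 95, 91]
238 [112, 105, 103, 105, 107, 111, 154, 217, 261, 259, 222, 161, 115, 97, 90, 95, 95, 101, 99, 98]
239 [100, 95, 101, 99, 103, 105, 131, 184, 245, 265, 243, 189, 132, 104, 94, 98, 93, 99, 96, 95]
```

```bash
python3 -m inch '[-3,0,0,0,0,-6,0,0,0,0,-6,0,0,0,0,-6,0,0,0,0]'
python3 - <<'E'
from h import *
a=avg("side",5);s=robot.read_state();print(s["t"],s["tool_pos"],s["force"])
hedge(a,np.array(s["tool_pos"])+[0,0,.019],206,218,252,266)
E
python3 -m inch '[-4,0,11,0,0,-8,0,22,0,0,-12,0,33,0,0,-15,0,42,0,0,-15,0,42,0,0,-15,40,42,0,0,-15,80,42,0,0,-15,100,42,0,0,-15,100,42,0,0,-15,100,42,0,0]' 40;  python3 - <<'E'
from h import *
a=avg("side",6);s=robot.read_state();print(s["t"],s["tool_pos"],s["force"])
g=np.array(s["tool_pos"])+[0,0,.019];p=proj(a,[g])[0];print(p)
x=int(p[0])
hedge(a,g,int(p[1])-1,int(p[1])+10,x+3,x+18)
cv2.imwrite("pics/z6.png",cv2.resize(a["image"][160:220,x-20:x+60].astype(np.uint8),(800,600),interpolation=cv2.INTER_CUBIC))
E
```

```text
t: 8.7
tool_pos: [0.4351, -0.2621, 0.1777]
orientation: [-0.114, -3.139, -0.001]
force: [0.7, -0.2, -1.3]
opening: 0.0199
gripper_force: 15.0
8.95 [ 0.43531328 -0.26215909  0.17792991] [ 0.70147112  0.5397609  -0.6532004 ]
[[206.0, 255.1], [207.0, 255.6], [208.0, 256.1], [209.0, 256.6], [210.0, 257.2], [211.0, 257.6], [212.0, 258.2], [213.0, 258.7], [214.0, 259.2], [215.0, 259.7], [216.0, 260.2], [217.0, 260.7]] [  0.51504419 148.98034411]
tilt 20.75515979905326
t: 9.78
tool_pos: [0.4205, -0.1615, 0.2203]
orientation: [0.11, 3.139, -0.001]
force: [-0.5, -0.5, -1.9]
opening: 0.0195
gripper_force: 40.0
10.0833 [ 0.42029945 -0.16301154  0.21996427] [ 0.69248573  0.04703006 -1.47838166]
[229.7202377  168.62579645]
[[167.0, 238.3], [168.0, 238.8], [169.0, 239.3], [170.0, 239.8], [171.0, 240.3], [172.0, 240.8], [173.0, 241.3], [174.0, 241.8], [175.0, 242.3], [176.0, 242.8], [177.0, 243.3]] [  0.4978513  155.18713807]
tilt 20.320234792016393
```

View pics/z6.png

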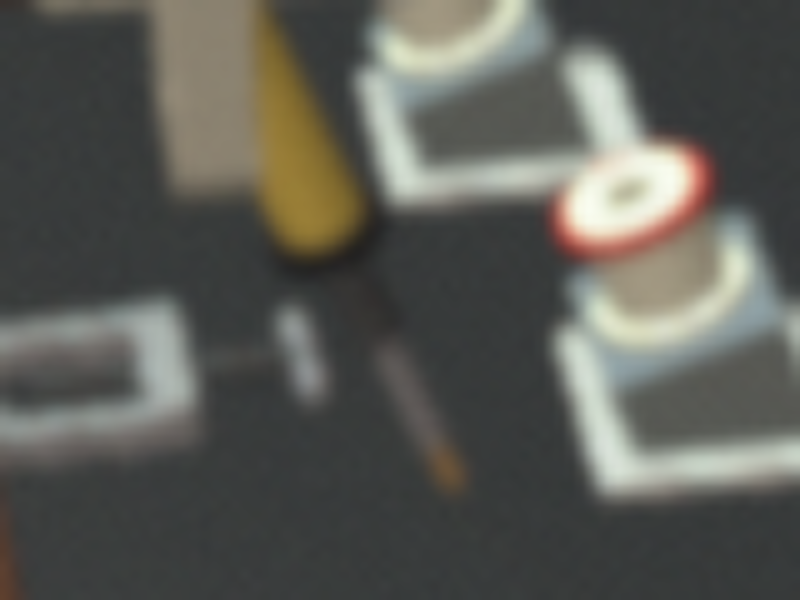

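The tilt holds at about 20.3° in free air. The tip is at side pixel (254.3,208.5).

Run:
```python
from h import *
a=dict(np.load("side.npz"));g=np.array([.4203,-.163,.239]);n=np.array([.07,.9975,0])
def hit(uv):
    o,d=ray(a,uv);return o+d*(n@(g-o))/(n@d)
t=hit((254.3,208.5));v=g-t;print("tip-g",-v,np.linalg.norm(v),np.degrees(np.arctan2(v@H,v[2])))
o=rowline(a,196,205,248.6,.48,4);m=np.polyfit(o[:,0],o[:,1],1);print(m,o[:,1].round(1))
p,q=hit((np.polyval(m,196),196)),hit((np.polyval(m,205),205));w=p-q;print("nose tilt",np.degrees(np.arctan2(w@H,w[2])))
# perpendicular offset of nose axis from g
d=H*np.sin(np.radians(20.2))+[0,0,np.cos(np.radians(20.2))];e=-H*np.cos(np.radians(20.2))+[0,0,np.sin(np.radians(20.2))]
c=(p+q)/2-g;print("axis offset perp",c@e,"along",c@d, "tip perp",(t-g)@e,"tip along",(t-g)@d)
```

```text
tip-g [ 0.05107322 -0.00358409 -0.11162093] 0.12280290127499968 24.63918678746423
[  0.47870922 154.14100013] [248.  248.4 248.9 249.4 249.9 250.4 250.9 251.3 251.8]
nose tilt 19.52360612637031
axis offset perp 0.009058515532886167 along -0.09733286170874418 tip perp 0.009504981670131871 tip along -0.12243350087404545
```

```bash
python3 -m inch '[17,38,0,0,0,34,76,0,0,0,51,114,0,0,0,68,150,0,0,0,80,175,0,0,0,87,191,0,0,0,87,191,-10,0,0,87,191,-20,0,0,87,191,-20,0,0,87,191,-20,0,0]' 40
python3 - <<'E'
from h import *
a=avg("side",5);b=avg("top",3);s=robot.read_state();print(s["t"],s["tool_pos"],s["force"],s["opening"])
g=np.array(s["tool_pos"])+[0,0,.019];x,y=proj(a,[g])[0].astype(int);print(x,y)
A=cv2.resize(a["image"][y-5:y+55,x-15:x+38].astype(np.uint8),(530,600),interpolation=cv2.INTER_CUBIC)
B=cv2.resize(b["image"][155:200,200:220].astype(np.uint8),(266,600),interpolation=cv2.INTER_CUBIC)
cv2.imwrite("pics/z7.png",np.hstack([A,B]));print(proj(b,[g+[.051,-.0036,-.1116]]))
E
```

```text
t: 10.92
tool_pos: [0.5063, 0.0276, 0.1985]
orientation: [-0.116, -3.137, 0.001]
force: [-1.2, 0.3, -1.9]
opening: 0.0194
gripper_force: 40.0
11.3167 [0.50757729 0.02847576 0.20049585] [ 0.93280537  0.60204523 -1.62841932] 0.0194352344783324
251 138
[[213.26989623 178.47085839]]
```

View pics/z7.png

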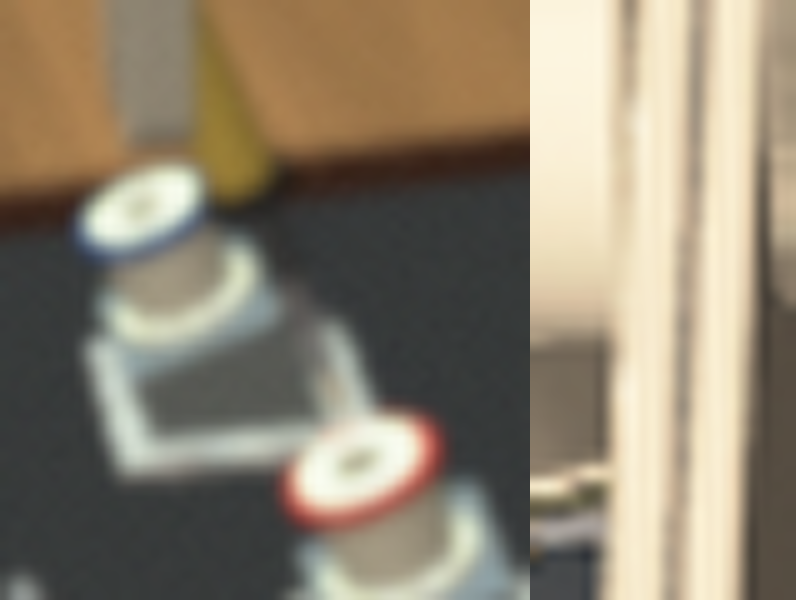

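The side crop shows the tip at about (335,392), hovering above the red bore mouth at (358,460). In pixels that is (269.2,171.8) and (271.6,178.9). The top view is blocked by the arm.

Run:
```python
from h import *
a=dict(np.load("side.npz"));n=np.array([.07,.9975,0])
g=np.array([.5076,.0285,.2195])
def hit(uv,g=g):
    o,d=ray(a,uv);return o+d*(n@(g-o))/(n@d)
u=H*np.sin(np.radians(20))+[0,0,np.cos(np.radians(20))];e=-H*np.cos(np.radians(20))+[0,0,np.sin(np.radians(20))]
M=hit((271.7,179.0));t=hit((269.2,171.8));print("M",M,"tip",t,"tip rel M: along",(t-M)@u,"perp",(t-M)@e)
x,y=proj(a,[g])[0];hedge(a,g,int(y)-3,int(y)+9,int(x)+3,int(x)+14,75)
# mouth from red-ring ellipse, averaged image
im=a["image"].astype(np.uint8);hsv=cv2.cvtColor(im,cv2.COLOR_BGR2HSV)
m=(((hsv[...,0]<8)|(hsv[...,0]>170))&(hsv[...,1]>90)).astype(np.uint8);m[:172]=0;m[188:]=0;m[:,:262]=0;m[:,282:]=0
ys,xs=np.nonzero(m);print(cv2.fitEllipse(np.c_[xs,ys].astype(np.float32)))
gr=im[175:183,265:279].astype(int).sum(2);print(gr)
for r in range(162,175): print(r,im[r,258:275,:].tolist()[::1] if 0 else (im[r,258:275].astype(int).sum(1)).tolist())
```

```text
M [0.56291513 0.02461824 0.08862676] tip [0.55587358 0.02511238 0.1127908 ] tip rel M: along 0.025120925587157686 perp 0.0016317366451887028Traceback (most recent call last):
  File "<stdin>", line 8, in <module>
  File "h.py", line 39, in hedge
    o=np.array(o);m=np.polyfit(o[:,0],o[:,1],1);print(o.round(1).tolist(),m)
                               ~^^^^^
IndexError: too many indices for array: array is 1-dimensional, but 2 were indexed
```

```bash
cat > f.py <<'E'
from h import *
F=[];T=[]
for _ in range(8):
    read_camera("side");s=robot.read_state();F.append(s["force"]);T.append(s["wrist_torque"])
F=np.array(F);u=np.array([-.341,.024,.94])
print(round(s["t"],2),np.round(s["tool_pos"],4),"F",F.mean(0).round(2),"sd",F.std(0).round(2),"axial",round(float((F@u).mean()),2),"T",np.mean(T,0).round(3))
E
python3 f.py; python3 -m inch '[-1,0,0,0,0,2,0,-9,0,0,5,0,-19,0,0,5,0,-19,0,0,5,0,-19,0,0]'; python3 f.py
python3 - <<'E'
from h import *
a=avg("side",4);s=robot.read_state();g=np.array(s["tool_pos"])+[0,0,.019]
cv2.imwrite("pics/z8.png",cv2.resize(a["image"][135:195,236:289].astype(np.uint8),(530,600),interpolation=cv2.INTER_CUBIC))
E
```

```text
11.72 [0.5074 0.0289 0.2   ] F [ 0.01  0.18 -1.28] sd [0.51 0.65 0.38] axial -1.2 T [ 0.025  0.017 -0.007]
t: 12.13
tool_pos: [0.5115, 0.0288, 0.1794]
orientation: [-0.113, -3.137, -0.0]
force: [0.0, 0.6, -1.6]
opening: 0.0193
gripper_force: 40.0
12.53 [0.5126 0.0288 0.1814] F [-0.17  0.13 -1.33] sd [0.47 0.44 0.36] axial -1.19 T [ 0.031  0.012 -0.004]
```

View pics/z8.png

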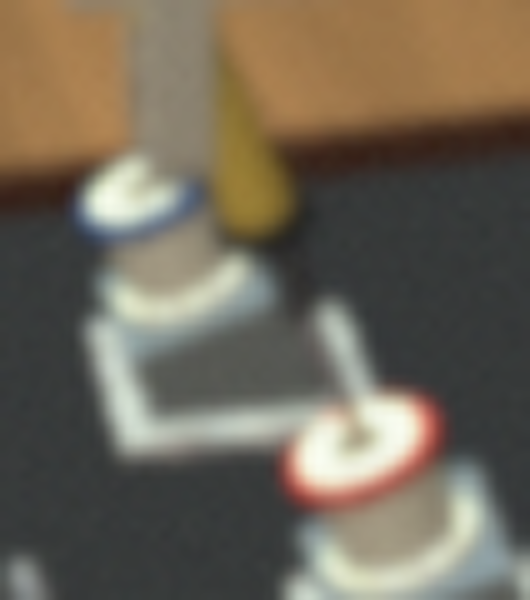

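The side crop shows the plunger at (350,408) entering the bore, whose centre is at (358,437). Now I'll feel down along the axis.

```bash
python3 -m inch '[1,0,-3,0,0,2,0,-6,0,0,3,0,-8,0,0,4,0,-11,0,0,4,0,-11,0,0,4,0,-11,0,0]'; python3 f.py;  python3 -m inch '[1,0,-2,0,0,1,0,-3,0,0,1,0,-3,0,0]'; python3 f.py
```

```text
t: 13.23
tool_pos: [0.5162, 0.0288, 0.1696]
orientation: [-0.113, -3.139, 0.0]
force: [-0.4, -0.1, -0.9]
opening: 0.0194
gripper_force: 40.0
13.63 [0.5165 0.0288 0.1702] F [ 0.12 -0.18 -1.44] sd [0.54 0.36 0.48] axial -1.4 T [ 0.037 -0.002  0.004]
t: 13.88
tool_pos: [0.5172, 0.0288, 0.1666]
orientation: [-0.113, -3.139, 0.0]
force: [0.0, 0.1, -1.4]
opening: 0.0192
gripper_force: 40.0
14.28 [0.5174 0.0288 0.1671] F [-0.03  0.07 -1.39] sd [0.4  0.48 0.43] axial -1.3 T [0.026 0.009 0.005]
```

```bash
python3 -m inch '[0.7,0,-2,0,0,0.7,0,-2,0,0]'|head -2; python3 f.py;  python3 -m inch '[0.7,0,-2,0,0,0.7,0,-2,0,0]'|head -2; python3 f.py; python3 -m inch '[0.7,0,-2,0,0,0.7,0,-2,0,0]'|head -2; python3 f.py
```

```text
t: 14.45
tool_pos: [0.518, 0.0288, 0.1647]
14.85 [0.5181 0.0288 0.1651] F [-0.03 -0.37 -1.47] sd [0.52 0.26 0.52] axial -1.38 T [0.006 0.021 0.007]
t: 15.02
tool_pos: [0.5189, 0.0288, 0.1629]
15.42 [0.5188 0.0288 0.1631] F [ 0.33  0.04 -0.37] sd [0.45 0.44 0.49] axial -0.46 T [ 0.019 -0.062  0.003]
t: 15.58
tool_pos: [0.5195, 0.0287, 0.1608]
15.98 [0.5195 0.0288 0.1611] F [-0.17 -0.05  0.7 ] sd [0.56 0.35 0.39] axial 0.71 T [ 0.012 -0.072 -0.023]
```

Contact was at about z = 0.1635, and the spring is now in about 2.5 mm. I'll advance about 3.5 mm more.

```bash
python3 -m inch '[0.6,0,-1.6,0,0,1.2,0,-3.3,0,0,1.2,0,-3.3,0,0,1.2,0,-3.3,0,0]'|head -2; python3 f.py
python3 - <<'E'
from h import *
a=avg("side",6);s=robot.read_state();g=np.array(s["tool_pos"])+[0,0,.019];print(s["t"],s["tool_pos"],s["force"])
d=a["image"];p=proj(a,[g])[0];print(p)
for r in range(int(p[1])-6,int(p[1])+14): 
    x0=int(p[0]);v=d[r,x0:x0+20,2]-d[r,x0:x0+20,0];print(r,x0,v.round().astype(int).tolist())
cv2.imwrite("pics/z9.png",cv2.resize(d[135:195,236:289].astype(np.uint8),(530,600),interpolation=cv2.INTER_CUBIC))
E
```

```text
t: 16.32
tool_pos: [0.5208, 0.0287, 0.1577]
16.72 [0.5207 0.0288 0.1578] F [-0.45 -0.57  1.7 ] sd [0.39 0.43 0.47] axial 1.74 T [-0.07  -0.038 -0.01 ]
17.0167 [0.52072285 0.02877048 0.15776299] [0.08145114 0.37305292 1.08594816]
[256.19591121 152.20908439]
146 256 [27, 26, 27, 32, 45, 67, 80, 85, 87, 88, 86, 84, 82, 82, 80, 79, 77, 74, 72, 71]
147 256 [26, 26, 27, 31, 43, 62, 75, 78, 80, 80, 79, 76, 73, 70, 68, 67, 64, 62, 59, 58]
148 256 [27, 26, 27, 31, 42, 60, 68, 68, 66, 64, 62, 61, 56, 54, 51, 50, 47, 46, 43, 43]
149 256 [27, 27, 27, 31, 43, 60, 65, 56, 51, 47, 45, 44, 41, 40, 38, 36, 35, 34, 36, 34]
150 256 [26, 26, 27, 31, 44, 62, 68, 56, 43, 36, 33, 34, 33, 31, 31, 29, 31, 29, 27, 26]
151 256 [26, 27, 27, 32, 45, 64, 73, 62, 44, 32, 28, 26, 28, 26, 24, 25, 22, 20, 18, 19]
152 256 [26, 27, 27, 32, 47, 68, 78, 71, 49, 28, 20, 18, 17, 16, 14, 11, 10, 8, 6, 7]
153 256 [26, 26, 28, 31, 47, 70, 82, 76, 55, 28, 13, 8, 7, 6, 3, 3, 1, 0, -1, 0]
154 256 [27, 26, 27, 32, 47, 72, 85, 81, 61, 31, 9, 1, -1, -1, -2, -1, -2, -2, -2, -3]
155 256 [26, 27, 27, 32, 48, 73, 88, 86, 71, 42, 15, 1,
[... 207 characters left out ...]
]
158 256 [26, 26, 27, 31, 49, 75, 92, 94, 89, 78, 56, 26, 4, -1, -3, -3, -3, -3, -2, -2]
159 256 [24, 24, 25, 30, 49, 77, 93, 96, 91, 83, 68, 38, 11, 0, -2, -3, -2, -2, -3, -3]
160 256 [24, 22, 22, 27, 47, 76, 94, 97, 94, 89, 76, 50, 19, 2, -2, -3, -3, -3, -3, -3]
161 256 [24, 22, 19, 24, 39, 70, 92, 97, 96, 91, 82, 60, 31, 6, -3, -2, -3, -3, -3, -2]
162 256 [26, 21, 19, 20, 32, 60, 89, 96, 96, 92, 84, 66, 37, 9, -1, -3, -3, -3, -3, -2]
163 256 [24, 20, 17, 14, 19, 47, 81, 94, 95, 89, 80, 59, 30, 7, -1, -2, -4, -3, -4, -4]
164 256 [21, 17, 10, 3, 4, 30, 68, 86, 85, 76, 61, 39, 15, 3, -1, -3, -3, -3, -2, -2]
165 256 [14, 7, -1, -8, -7, 14, 47, 63, 62, 50, 34, 16, 3, 0, 0, -3, -5, -4, -3, -3]
```

View pics/z9.png

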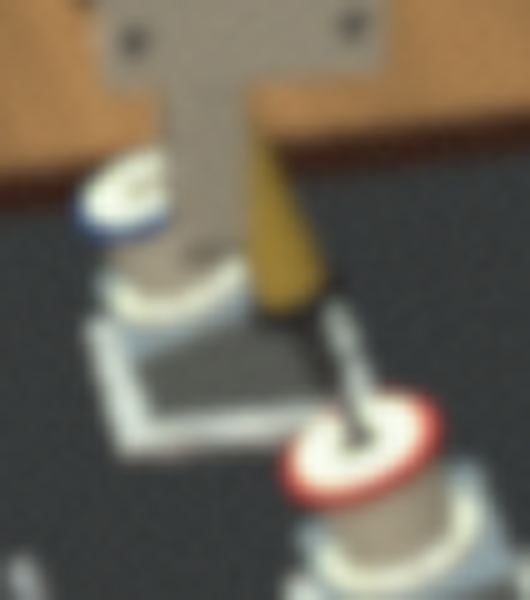

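The nose is centred in the red bore at crop (358,435) and clear of the blue bushing. Last, I'll check the tilt.

Run:
```python
from h import *
a=dict(np.load("side.npz"))
g=np.array([.5207,.0288,.1768]);hedge(a,g,154,161,256,276)
# dark nose centreline on the white mouth/background
for r in range(168,182): print(r,a["image"][r,262:280].sum(1).round().astype(int).tolist())
p=proj(a,[[.563,.0245,.089]]+[np.array([.563,.0245,.089])+k*np.array([-.341,.024,.94]) for k in(.02,.04,.06)]);print(p.round(1).tolist())
```

```text
[[154.0, 264.5], [155.0, 264.9], [156.0, 265.4], [157.0, 265.9], [158.0, 266.4], [159.0, 266.8], [160.0, 267.2]] [  0.45125192 195.01207951]
tilt 20.70860494122747
168 [214, 209, 194, 172, 152, 169, 260, 394, 448, 364, 240, 180, 173, 172, 170, 176, 174, 162]
169 [249, 244, 231, 202, 176, 167, 227, 358, 438, 379, 257, 184, 167, 168, 170, 171, 173, 166]
170 [259, 257, 251, 224, 193, 175, 194, 291, 386, 386, 295, 205, 173, 172, 174, 170, 170, 171]
171 [260, 258, 254, 243, 212, 174, 173, 238, 361, 432, 366, 246, 184, 173, 171, 170, 170, 174]
172 [259, 260, 259, 251, 225, 196, 180, 221, 365, 478, 433, 301, 204, 182, 175, 174, 171, 171]
173 [261, 260, 266, 262, 252, 221, 203, 240, 371, 497, 489, 380, 278, 244, 223, 197, 185, 173]
174 [279, 293, 301, 311, 306, 299, 282, 294, 374, 494, 555, 511, 455, 424, 379, 311, 235, 196]
175 [380, 393, 407, 422, 427, 424, 408, 390, 382, 480, 608, 652, 652, 640, 588, 479, 344, 243]
176 [516, 517, 519, 522, 535, 549, 548, 500, 422, 452, 599, 690, 718, 723, 701, 603, 447, 296]
177 [569, 550, 534, 531, 572, 636, 662, 620, 486, 410, 508, 643, 714, 735, 724, 651, 493, 321]
178 [505, 479, 459, 493, 604, 689, 708, 662, 515, 390, 420, 565, 692, 731, 723, 641, 478, 309]
179 [367, 357, 373, 501, 657, 723, 724, 664, 530, 445, 485, 604, 700, 722, 694, 577, 413, 270]
180 [240, 254, 332, 527, 693, 736, 731, 691, 619, 596, 638, 683, 705, 690, 610, 478, 338, 257]
181 [183, 209, 311, 522, 686, 733, 734, 719, 695, 690, 695, 691, 658, 583, 476, 368, 306, 288]
[[271.7, 178.9], [269.3, 173.4], [266.9, 167.7], [264.4, 161.9]]
```

```bash
python3 -c "
from plant import job
print(job.close_job())"
```

```text
the job is handed in; nothing more can be done
None
```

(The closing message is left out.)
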